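# Load a drone battery through the sprung flap of its charging bay

### The job

Load the battery pack into the charging bay: slide the gate on the bay clear of the opening, bring the pack round to the guide rails, tab end last, and push it in along the bench so that the pack itself swings the sprung flap open, until it is fully home and the flap has fallen shut behind its body, with only the tongue and tab left outside. Then slide the gate fully back across the opening, and last of all throw the switch lever fully over to start charging. Keep the pack flat on the bench and leave the drone, the solder spool and the screwdriver where they are.

Things in the scene. Friction and masses are not known exactly. Their poses are not given: they have to be found in the camera images.
- charger: The charging bay, a fixed grey and clear box, 155 mm long (x), y -40 to +94 mm, roof top at z 66 mm. Origin: bench level, middle of the opening, in the front face's plane. +x points into the bay (roughly world +y), the way the pack goes; +y towards the grey electronics housing (y 34 to 94 mm), roughly towards the robot; +z up. Its floor is the bench; the roof over the bay is clear.
- bay_stop (a point): Middle of the foot of the bay's rigid end stop, on the bench at bay x = 135 mm, y = 0. Bay and opening are 68 mm wide (y -34 to +34) and 54 mm high. With the pack fully home its nose touches this stop: pack origin at bay x = 90 mm, y about 0, axes parallel to the bay's.
- rail_mouth (a point): Middle of the mouth of the two fixed guide rails, on the bench at bay x = -87 mm, y = 0. The rails are 12 mm high; 101 mm apart inside at this mouth, they close in to 68 mm at bay x = -45 mm and run parallel from there to the opening.
- flap (a joint): The sprung steel flap in the opening, 64 mm wide, hinged along its top edge (bay x 3, z 52 mm); it hangs to 15 mm above the bench and swings only inward (+x). In rad: 0 shut, 1.4 wide open, about 1.1 lying on top of the pack; it drops shut only once the brick's tail is some 40 mm inside. A weak spring shuts it; opening it takes a few newtons. The pack's tongue passes under the shut flap.
- gate (a joint): The sliding gate: an aluminium blade 46 mm wide in front of the opening (bay x -10 to -4 mm, from z 14 mm up, so the tongue passes under it), carried by a plate and post on the roof. In m: 0 fully across (blade at bay y -10 to +36 mm, blocks the pack's body), 0.052 at its open stop, clear. Opens along the bay's +y; stays where left; friction about 1.5 N.
- gate_post (a point): Centre of the top of the gate's post, 118 mm above the bench. The post is black, 14 mm square, and stands 45 mm tall above its plate (plate top at z 74 mm). At bay x = 15 mm, y = 13 mm plus the gate's value. Push the post sideways.
- switch (a joint): The switch lever on a black block on the roof of the electronics housing. Angle in rad: 0 off (leans 0.5 rad towards the bay's -x), 1.0 fully over, on (leans 0.5 rad towards +x). It stays where it is left; about 2 N at the tip moves it. Its pivot is at bay x = 90, y = 65, z = 88 mm; lever length 45 mm, in the bay's x-z plane.
- switch_tip (a point): Centre of the grey ball, 26 mm across, at the end of the switch lever (about 127 mm above the bench at either end of its swing).
- pack: Drone battery pack, about 0.3 to 0.6 kg, flat on the bench. Body: grey brick 90 mm long (x -45 to +45), 60 wide (y), 36 high; behind it a flat black tongue 36 wide, 10 high, leads to an upright tab (point pack_tab). Origin under the centre of the brick, at bench level; +x points to the nose, which goes in first; +z up. Starts in front of the rails, off to one side and turned.
- pack_tab (a point): Middle of the rear face of the pack's upright black tab, 20 mm above the bench (pack x = -125 mm). The tab is 44 mm wide (pack y), 8 mm thick (x), 40 mm high, with a 72 mm gap to the brick. The 10 mm high tongue joins its foot. It can be pinched from above across its thickness or pushed from behind.
- drone: Small four-armed drone, about 230 mm across and 60 mm high, origin under its centre. Bystander, leave alone.
- spool: Solder spool standing upright, 60 mm across, 50 mm high, origin under its centre. Bystander, leave alone.
- driver: Screwdriver, 170 mm long, lying on the bench. Bystander, leave alone.
Things that resemble listed ones, but are neither listed nor needed, are in the scene too. Several things have the shape of the pack; the one meant has the colours described above.

How it is judged:
By the outcome, as a careful person would: the job done as asked, in the order asked, and still so for the second after the job is handed in, with the robot touching nothing.
It also fails if it takes over 72 s, if anything falls off the work surface, if the arm or the gripper's body presses on something with over 40 N, if the wrist force passes 120 N, or if a joint passes its speed limit or range.

### The arm

A 7-joint arm with a two-finger parallel gripper is mounted at the origin on the work surface. World frame = base frame: x ahead of the robot, y to its left, z up, the work surface at z = 0. Lengths are in m, angles in rad, forces in N, time in s.
With the tool pointing down it reaches from about 0.375 to 0.925 m from the base axis. Payload 3.1 kg.
Tool frame: the origin (TCP) lies between the finger pads; the fingertips stand 25 mm ahead of it and the grasp point (between the pads) lies 6 mm ahead of it; z points along the fingers, y is the direction in which the jaws open and shut (so a half turn about z gives the same grasp; the last joint's range is limited). The gripper opens to 85 mm and grips with 20 to 120 N. Pads are 22 mm wide; open, the fingers measure 114 mm over their backs; the gripper's body (76 mm by 85 mm) begins 54 mm behind the grasp point. The pads swing forward as they close: fully open they stand 13 mm farther back than shut.
Start: joints at [1.111, 0.383, 0.044, 1.598, -0.018, 1.161, -0.05], TCP at [0.23, -0.608, 0.256] pointing down, gripper open.
Joint ranges: [-2.61, 2.61], [-0.41, 2.15], [-1.48, 1.57], [0, 2.5], [-1.57, 4.71], [0.05, 1.97], [-2.85, 2.85]. Speed limits (rad/s): [2.79, 2.79, 3.14, 3.14, 3.14, 3.14, 3.14].

### API

Orientations are given as a unit quaternion [w, x, y, z].
In Python, from plant import r gives the robot as it stands. Calls block until the motion is done:
- r.move_to(position, orientation): joint-space move of the TCP to a pose.
- r.line_to(position, velocity=0.15, rotation=None, until_force=None): straight line of the TCP; rotation=None keeps the orientation; velocity is the mean speed in m/s. With until_force (N) it stops when the force on the tool has changed by that much, and returns True; else False.
- r.move_j(angles): joint-space move.
- r.let_go() and r.grasp(grip_force=None): open the fingers fully, or close them until they stop; grip_force is the grip in N (None keeps the last).
- r.wait(seconds).
- r.solve_ik(position, orientation): joint angles nearest the present ones, or None.
- r.get_obs(): the state.
- r.capture(name): name is "scene" or "side" or "wrist"; returns (picture, depth): 400x640x3 uint8, red, green, blue; 400x640 float32, m along the optical axis (not along the pixel's ray), 0 where there is no reading.
- r.camera_model(name): a dict with "fovy" (degrees; the focal length in pixels is half the picture's height over the tangent of half this angle, whatever the lens; pixels are square), "cx", "cy" (the principal point, pixels), "world_to_cam" (4x4, takes a point from world to camera coordinates). Camera axes: x right, y down, z forward; pixel columns grow to the right and rows downward; lengths in m; the calibration is good to about 2 mm. A picture is of the moment at which its call begins: read the wrist's pose just before it. camera_model takes no time and is no camera call; for the wrist camera it gives the pose at the moment of the call.
A pose or a line that the arm cannot do raises r.Unreachable and nothing moves.
- r.sign_off(): hands the job in, once; it reports no verdict.
Trained networks look in the newest picture that a camera, given by its name, has taken for a name from the list of things; names that differ only in an ending like _2 or _b are one class to them, and where a whole thing is asked for, a point or a joint stands for the part that bears it (a point fixed in the world has none). Each returns a list of dicts, best first, with "score" (0 to 1); they miss things now and then, are a little off and sometimes report something else, mostly with a low value. They report only what shows in the picture. A call takes as long as a camera call. They do not tell look-alikes from the thing itself.
- r.search_frame(thing, camera): "box" ([centre column, centre row, width, height] in pixels, round what is visible of it).
- r.spot_point(thing, camera): "position" ([column, row] in pixels: a listed point, or the origin of a listed thing).
The state is a dict: "t": time; "qpos": joint angles; "joint_velocities": joint speeds; "joint_torque": joint torques, N m; "ee_pos": TCP position; "ee_rot": TCP orientation; "force": force on the tool from outside, world axes, zero at the start; "moment": the same for the moment, N m; "width": finger opening in m.
Only numpy, scipy, OpenCV 4.12 (cv2) and the standard library are available. Lean on these libraries where they do the work, as an engineer would, in place of code of your own. Each camera call takes 0.05 s, during which the arm holds its last target.

## Working session

There is one attempt and no reset: what is moved stays moved. The work goes in short steps, each a Python script; the robot and the scene stay as the last script left them, time stands still between calls to the robot, and variables do not carry over. Pictures are saved under pics/ and viewed, and the job is handed in when it is done.

```bash
ls; mkdir -p pics
python3 - <<'E'
from plant import r
import cv2
o=r.get_obs();print(o['t'],o['ee_pos'],o['ee_rot'],o['width'])
for c in ['scene','side']:
    im,d=r.capture(c);cv2.imwrite(f'pics/{c}0.png',im[:,:,::-1]);m=r.camera_model(c);print(c,m)
    for n in ['pack','pack_tab','charger','gate_post','switch_tip','rail_mouth','bay_stop','drone','spool','driver']:
        try: print(n,[(x['score'],x['position']) for x in r.spot_point(n,c)])
        except Exception as e: print(n,e)
print(r.get_obs()['t'])
E
```

```text
pics
0.0 [ 0.22973865 -0.60709303  0.25486157] [-1.30927150e-03  9.83674066e-01  1.79954185e-01 -3.30014557e-04] 0.08556785163558364
scene {'fovy': 57.71241285412366, 'cx': 318.38199892613835, 'cy': 200.63069316340975, 'world_to_cam': array([[-0.72064548,  0.69297612, -0.0213117 ,  0.48720508],
       [ 0.44375339,  0.43741776, -0.78214361, -0.12184801],
       [-0.53268473, -0.5731054 , -0.62273363,  1.30272482],
       [ 0.        ,  0.        ,  0.        ,  1.        ]])}
pack [(0.86, [374.4, 209.9]), (0.83, [335.7, 242.5]), (0.78, [304.0, 328.5])]
pack_tab [(0.86, [362.5, 180.2]), (0.75, [315.4, 280.7]), (0.64, [317.2, 212.1])]
charger [(0.93, [398.9, 277.7]), (0.25, [317.9, 211.4])]
gate_post [(0.73, [415.4, 243.8])]
switch_tip [(0.67, [447.8, 242.3]), (0.55, [260.4, 256.6])]
rail_mouth [(0.59, [371.6, 257.8])]
bay_stop [(0.76, [450.1, 306.3])]
drone [(0.82, [262.9, 179.8])]
spool [(0.69, [389.1, 350.7])]
driver [(0.85, [259.6, 260.4])]
side {'fovy': 49.882684194643744, 'cx': 314.00064775191066, 'cy': 201.9914343023623, 'world_to_cam': array([[-0.98731401, -0.15763192,  0.01905851,  0.57388901],
       [-0.10387557,  0.5504611 , -0.82837337,  0.20075653],
       [ 0.12008712, -0.81984435, -0.55985206,  1.14820278],
       [ 0.        ,  0.        ,  0.        ,  1.        ]])}
pack [(0.94, [384.3, 245.8]), (0.91, [320.8, 245.9]), (0.76, [219.6, 266.3]), (0.15, [264.2, 216.7])]
pack_tab [(0.84, [409.0, 222.8]), (0.81, [334.5, 215.0]), (0.68, [264.6, 251.0])]
charger [(0.56, [316.9, 294.7])]
gate_post [(0.66, [329.0, 263.5])]
switch_tip [(0.52, [346.5, 281.2])]
rail_mouth [(0.33, [329.5, 263.6])]
bay_stop [(0.76, [308.7, 338.8])]
drone [(0.96, [346.8, 180.5]), (0.68, [324.7, 246.8]), (0.42, [331.5, 214.9])]
spool [(0.63, [236.2, 316.4]), (0.2, [335.3, 216.0])]
driver [(0.44, [264.2, 215.8])]
1.1
```

View pics/scene0.png

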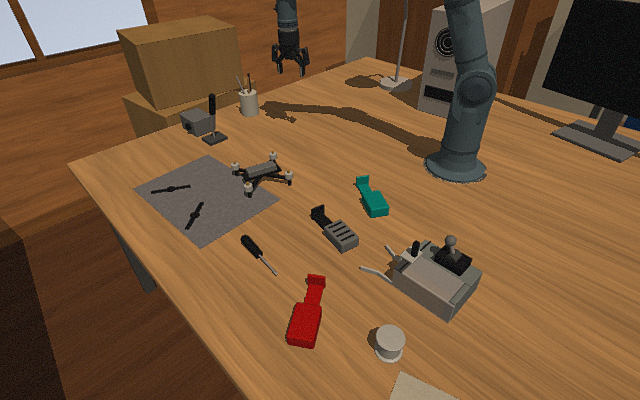

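View pics/side0.png

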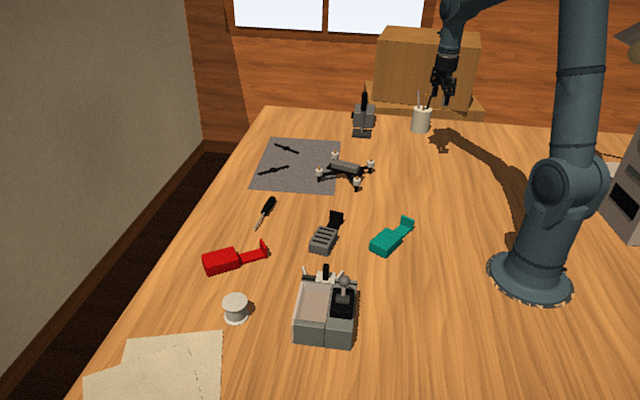

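The scene shows the grey brick with black tongue and tab at (340,235), tab at (318,212). Possible mix-ups for the pack are teal (374,205) and red (304,325), which are the wrong colours. The gate post is at (415,246) and the switch ball at (450,241). The dark item at (212,115) is a lever look-alike far away. I choose the grey one and check it in a crop.

```bash
cat > h.py <<'E'
import numpy as np, cv2
from plant import r
def K(m):
    f=200/np.tan(np.radians(m['fovy'])/2); return f
def cloud(d,m):
    f=K(m); v,u=np.mgrid[0:400,0:640]
    P=np.stack([(u-m['cx'])/f*d,(v-m['cy'])/f*d,d],-1)
    T=np.linalg.inv(m['world_to_cam']); W=P@T[:3,:3].T+T[:3,3]; W[d<=0]=np.nan
    return W
def onplane(px,m,z):
    f=K(m); T=np.linalg.inv(m['world_to_cam'])
    ray=T[:3,:3]@np.array([(px[0]-m['cx'])/f,(px[1]-m['cy'])/f,1]); c=T[:3,3]
    return c+ray*(z-c[2])/ray[2]
def proj(P,m):
    P=np.atleast_2d(P); C=P@m['world_to_cam'][:3,:3].T+m['world_to_cam'][:3,3]; f=K(m)
    return np.c_[C[:,0]/C[:,2]*f+m['cx'],C[:,1]/C[:,2]*f+m['cy']]
def save(im,n,box=None,s=1):
    if box: im=im[box[1]:box[3],box[0]:box[2]]
    cv2.imwrite('pics/'+n,cv2.resize(im[:,:,::-1],None,fx=s,fy=s,interpolation=cv2.INTER_CUBIC))
E
python3 - <<'E'
from h import *
D={}
for c in ['scene','side']:
    im,d=r.capture(c); m=r.camera_model(c); np.savez(f'{c}0.npz',im=im,d=d)
    W=cloud(d,m); D[c]=(im,d,m,W)
    save(im,f'{c}_crop.png',(290,170,490,320) if c=='scene' else (280,190,420,350),4 if c=='scene' else 3.7)
pts={'scene':dict(pack=([335.7,242.5],0),tab=([317.2,212.1],.02),post=([415.4,243.8],.118),tip=([447.8,242.3],.127),mouth=([371.6,257.8],0),stop=([450.1,306.3],0),chg=([398.9,277.7],0)),
'side':dict(pack=([320.8,245.9],0),tab=([334.5,215],.02),post=([329,263.5],.118),tip=([346.5,281.2],.127),mouth=([329.5,263.6],0),stop=([308.7,338.8],0),chg=([316.9,294.7],0))}
for c in pts:
  for n,(p,z) in pts[c].items(): print(c,n,onplane(p,D[c][2],z).round(3))
E
```

```text
scene pack [ 0.574 -0.036  0.   ]
scene tab [ 0.536 -0.15   0.02 ]
scene post [0.532 0.179 0.118]
scene tip [0.484 0.233 0.127]
scene mouth [0.548 0.072 0.   ]
scene stop [0.536 0.298 0.   ]
scene chg [0.551 0.163 0.   ]
side pack [ 0.566 -0.028 -0.   ]
side tab [ 0.543 -0.159  0.02 ]
side post [0.521 0.172 0.118]
side tip [0.474 0.232 0.127]
side mouth [0.532 0.042 0.   ]
side stop [0.546 0.298 0.   ]
side chg [0.548 0.162 0.   ]
```

View pics/scene_crop.png

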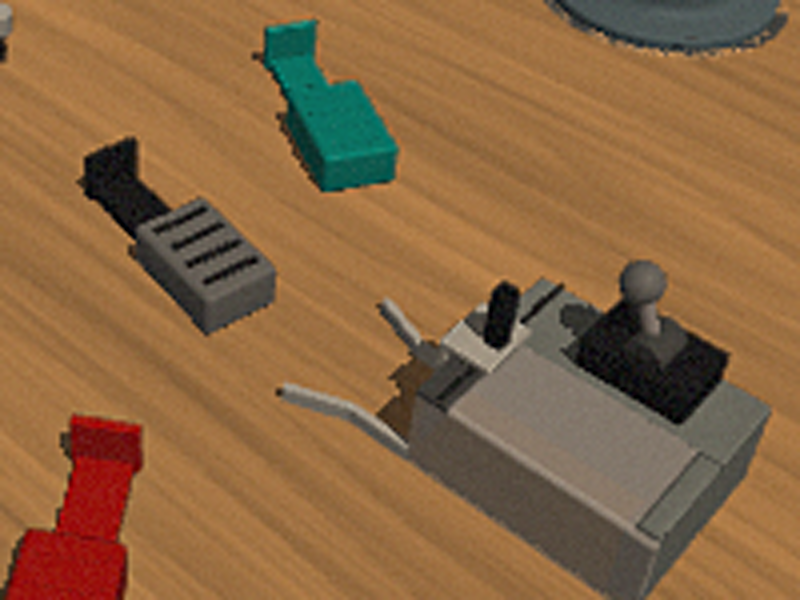

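View pics/side_crop.png

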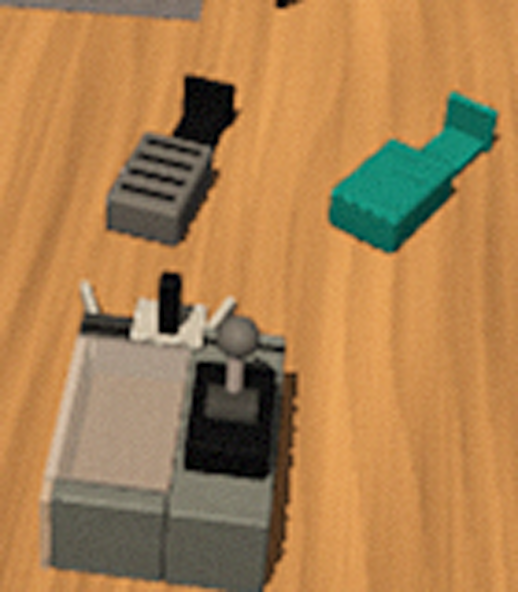

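The crops confirm it: grey slotted brick, black tongue and tab, tail away from the bay. The gate is across and the lever leans toward -x. Next I fit poses from depth.

Run:
```python
from h import *
for c in ['scene','side']:
    z=np.load(f'{c}0.npz'); m=r.camera_model(c); W=cloud(z['d'],m)
    def sel(x0,x1,y0,y1,z0,z1):
        return W[(W[...,0]>x0)&(W[...,0]<x1)&(W[...,1]>y0)&(W[...,1]<y1)&(W[...,2]>z0)&(W[...,2]<z1)]
    for nm,b in dict(brick=(.45,.66,-.12,.08,.031,.041),roof=(.4,.65,.12,.36,.058,.071),blk=(.4,.65,.12,.36,.076,.09),tab=(.45,.62,-.25,-.1,.02,.045),post=(.45,.62,.1,.25,.085,.125),ball=(.4,.55,.18,.3,.116,.145),bench=(.5,.6,-.4,-.3,-.02,.02)).items():
        p=sel(*b)
        if len(p)<5: print(c,nm,len(p));continue
        R=cv2.minAreaRect(p[:,:2].astype(np.float32)*1000)
        print(c,nm,len(p),'mean',p.mean(0).round(4),'rect',np.round(R[0],1),np.round(R[1],1),round(R[2],1))
```

```text
scene brick 510 mean [ 0.563  -0.0268  0.0373] rect [560.1 -30.4] [89.8 60.7] 79.5
scene roof 2506 mean [0.5337 0.2482 0.067 ] rect [517.5 235.6] [136.7 164.3] 0.9
scene blk 238 mean [0.5097 0.2302 0.0817] rect [494.9 217.4] [ 71.7 155.5] 23.7
scene tab 97 mean [ 0.5373 -0.1476  0.0334] rect [ 535.9 -148.4] [11.6 43.8] 79.4
scene post 322 mean [0.4989 0.2185 0.0989] rect [502.4 217.7] [ 54.  102.3] 55.5
scene ball 121 mean [0.4873 0.2331 0.1346] rect [501.  211.6] [19.8 87.4] 37.4
scene bench 537 mean [ 0.551  -0.3487  0.0029] rect [ 550. -350.] [99.8 99.5] 0.1
side brick 437 mean [ 0.5586 -0.0252  0.0373] rect [559.6 -30.4] [94.8 59.6] 79.0
side roof 2308 mean [0.5279 0.2575 0.0668] rect [516.9 238.7] [134.2 160.2] 0.6
side blk 201 mean [0.4952 0.2427 0.0825] rect [496.8 219.2] [ 66.1 157.6] 24.2
side tab 101 mean [ 0.5357 -0.1476  0.032 ] rect [ 535.8 -149.9] [14.2 42.8] 83.6
side post 296 mean [0.4932 0.2188 0.0997] rect [490.6 208.7] [ 55.6 100.7] 24.8
side ball 135 mean [0.4826 0.2354 0.1336] rect [502.7 214.8] [22.  88.4] 46.6
side bench 435 mean [ 0.5506 -0.3477  0.0029] rect [ 550.  -349.6] [99.3 98.9] 0.1
```

Run:
```python
from h import *
r.move_to([0.545,0.08,0.36],[0,1,0,0])
m=r.camera_model('wrist'); im,d=r.capture('wrist'); np.savez('w1.npz',im=im,d=d,T=m['world_to_cam'],m=m); save(im,'w1.png')
for n in ['charger','rail_mouth','bay_stop','gate_post','switch_tip','pack','pack_tab']:
    z={'gate_post':.118,'switch_tip':.127,'pack_tab':.02}.get(n,0)
    for x in r.spot_point(n,'wrist'): print(n,x['score'],x['position'],onplane(x['position'],m,z).round(4))
W=cloud(d,m)
print(np.linalg.inv(m['world_to_cam']).round(3)); o=r.get_obs(); print(o['t'],o['ee_pos'],o['force'],o['width'])
```

```text
charger 0.7 [265.9, 157.9] [0.5454 0.1611 0.    ]
gate_post 0.68 [232.9, 185.3] [0.5287 0.182  0.118 ]
switch_tip 0.62 [186.8, 231.8] [0.4724 0.2403 0.127 ]
pack 0.73 [388.7, 144.2] [ 0.5662 -0.0297  0.    ]
pack 0.72 [396.0, 252.0] [ 0.3848 -0.0525  0.    ]
pack_tab 0.86 [471.2, 164.4] [ 0.5377 -0.1511  0.02  ]
pack_tab 0.73 [349.8, 34.1] [0.7159 0.0361 0.02  ]
[[-0.002 -0.965 -0.26   0.612]
 [-1.     0.002  0.001  0.078]
 [-0.001  0.26  -0.965  0.478]
 [ 0.     0.     0.     1.   ]]
4.2917 [0.54503783 0.07983149 0.35998977] [-0.15987221 -0.32097576 -0.21282766] 0.08554559110464911
```

View pics/w1.png

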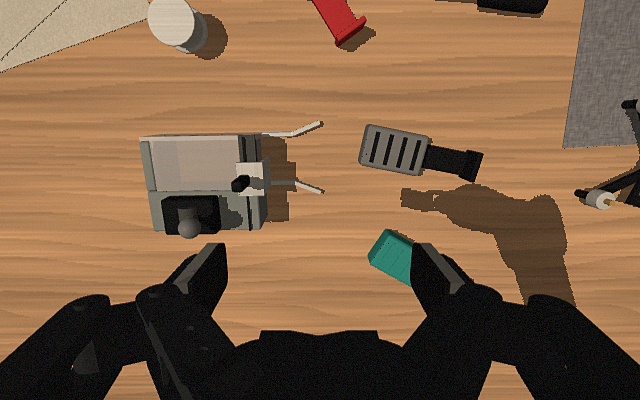

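The wrist view shows the bay at (205,185) with both rails, mouth tips at (321,124) and (322,190). The post is at (240,184), the ball at (189,230), and the grey pack at (395,147) with its tab at (475,163). The teal pack is at (392,255). I'll fit the bay's rails and edges.

Run:
```python
from h import *
z=np.load('w1.npz',allow_pickle=True); m=z['m'].item(); W=cloud(z['d'],m)
def sel(x0,x1,y0,y1,z0,z1):
    return W[(W[...,0]>x0)&(W[...,0]<x1)&(W[...,1]>y0)&(W[...,1]<y1)&(W[...,2]>z0)&(W[...,2]<z1)]
for nm,b in dict(brick=(.45,.66,-.12,.08,.031,.041),roof=(.4,.65,.12,.36,.06,.071),tab=(.45,.62,-.25,-.1,.028,.045),post=(.5,.56,.15,.2,.11,.125),ball=(.4,.5,.2,.3,.125,.15)).items():
    p=sel(*b); R=cv2.minAreaRect(p[:,:2].astype(np.float32)*1000)
    print(nm,len(p),p.mean(0).round(4),np.round(R[0],1),np.round(R[1],1),round(R[2],1))
# side edges of roof
p=sel(.4,.65,.19,.34,.06,.071)
for lo in (1,0):
    E=[]
    for y in np.arange(.19,.31,.006):
        q=p[(p[:,1]>=y)&(p[:,1]<y+.006)]
        if len(q): E.append((y+.003,(q[:,0].min() if lo else q[:,0].max())))
    E=np.array(E); f=np.polyfit(E[:,0],E[:,1],1); print('edge',lo,f.round(4),E[:,1].round(4))
E=[]
for x in np.arange(.46,.575,.006):
    q=p[(p[:,0]>=x)&(p[:,0]<x+.006)]; E.append((x+.003,q[:,1].max()))
E=np.array(E);print('rear',np.polyfit(E[:,0],E[:,1],1).round(4),E[:,1].round(4))
# rails
q=sel(.46,.62,.07,.165,.007,.03); 
for s in (q[:,0]<.54,q[:,0]>=.54):
    a=q[s]; 
    for y in np.arange(.075,.165,.01):
        b=a[(a[:,1]>=y)&(a[:,1]<y+.01)]
        if len(b): print(round(y+.005,3),b[:,0].min().round(4),b[:,0].max().round(4),len(b),b[:,2].max().round(3))
```

```text
brick 2562 [ 0.5613 -0.0289  0.0365] [560.4 -30.2] [90.2 59.8] 78.4
roof 7920 [0.5312 0.2398 0.0668] [517.5 235.6] [134.1 165.9] 0.8
tab 277 [ 0.5373 -0.1471  0.0375] [ 536.7 -148.1] [ 8.6 43.8] 78.3
post 143 [0.5284 0.177  0.1175] [527.9 177.8] [14.3 13.2] 89.7
ball 391 [0.4822 0.2319 0.1381] [480.3 233.6] [25.  22.5] 43.8
edge 1 [0.2849 0.4113] [0.4523 0.452  0.452  0.4524 0.4522 0.4523 0.5045 0.5043 0.5044 0.5041
 0.5038 0.5039 0.5032 0.5028 0.503  0.503  0.5017 0.4975 0.4508 0.451 ]
edge 0 [-0.0137  0.5875] [0.5851 0.585  0.585  0.5848 0.5847 0.5847 0.5838 0.5838 0.5838 0.5839
 0.5838 0.5839 0.5839 0.584  0.5838 0.5838 0.5837 0.5836 0.5835 0.5834]
rear [0.0185 0.3074] [0.3165 0.316  0.3164 0.3167 0.3164 0.316  0.317  0.3158 0.3162 0.3173
 0.3179 0.3165 0.317  0.3184 0.3175 0.3172 0.3178 0.3183 0.3175 0.3185]
0.08 0.4918 0.4993 26 0.015
0.09 0.4951 0.503 29 0.015
0.1 0.4984 0.5071 33 0.015
0.11 0.5015 0.5108 29 0.015
0.12 0.506 0.5123 34 0.014
0.13 0.506 0.5122 30 0.015
0.14 0.506 0.5123 33 0.014
0.15 0.5055 0.5388 57 0.03
0.16 0.46 0.4909 51 0.03
0.08 0.5957 0.6029 21 0.014
0.09 0.5914 0.6 33 0.015
0.1 0.587 0.5958 32 0.014
0.11 0.5827 0.5915 28 0.015
0.12 0.5811 0.5871 29 0.015
0.13 0.5813 0.5857 28 0.014
0.14 0.5799 0.5858 28 0.015
0.15 0.5403 0.5858 49 0.029
0.16 0.5467 0.5856 51 0.029
```

Bay origin is about (0.546, 0.162), with the x axis along (-0.014, 1). The pack is at (0.560,-0.030), yaw 78.4°, and all cross-checks are within about 3 mm. The post measures 4 mm off gate=0, so I'll go by force at the stops. Opening the gate now.

```bash
cat >> h.py <<'E'
O=np.array([.546,.162]); ex=np.array([-.014,1.]); ex/=np.linalg.norm(ex); ey=np.array([-ex[1],ex[0]])
def bay(x,y,z): 
    p=O+ex*x/1000+ey*y/1000; return [p[0],p[1],z]
def q(deg): # tool down, jaw axis along yaw deg
    a=np.radians((deg-90)/2); return [0,float(np.cos(a)),float(np.sin(a)),0]
def st(s=''):
    o=r.get_obs(); e=o['ee_pos'][:2]-O; print(s,'t',round(o['t'],2),'tcp',o['ee_pos'].round(4),'bay',(e@ex*1000).round(1),(e@ey*1000).round(1),'F',o['force'].round(1),'w',round(o['width'],4))
E
python3 - <<'E'
from h import *
for d in (60,78.4,90): 
    from math import *
    print(d,q(d))
Q=q(90.8)
r.grasp(20); st()
r.move_to(bay(15,-25,.19),Q)
r.line_to(bay(15,-25,.112)); st('down')
print(r.line_to(bay(15,56,.112),velocity=.06,until_force=10)); st('open')
r.line_to(bay(15,38,.112)); 
r.line_to(bay(15,38,.2),velocity=.25)
m=r.camera_model('wrist'); im,d=r.capture('wrist'); save(im,'w2.png')
im,d=r.capture('scene'); save(im,'s2.png',(290,170,490,320),4)
W=cloud(d,r.camera_model('scene')); b=(W[...,2]>.105)&(W[...,2]<.125)&(W[...,0]>.44)&(W[...,0]<.55)&(W[...,1]>.15)&(W[...,1]<.2); p=W[b]; print(len(p),p.mean(0) if len(p) else 0); st()
E
```

```text
60 [0, 0.9659258262890683, -0.25881904510252074, 0]
78.4 [0, 0.9948807088287882, -0.10105629718294629, 0]
90 [0, 1.0, 0.0, 0]
 t 5.06 tcp [0.545 0.08  0.36 ] bay -82.0 2.1 F [0.5 0.7 0.2] w -0.0
down t 6.53 tcp [0.5719 0.1773 0.1132] bay 14.9 -26.1 F [ 1.  -0.2  0.8] w 0.0
True
open t 7.68 tcp [0.4976 0.1763 0.1124] bay 15.0 48.2 F [ 0.9 -0.1  0.6] w 0.0004
48 [0.48248195 0.17830588 0.11533366]
 t 8.53 tcp [0.5065 0.1758 0.1988] bay 14.4 39.3 F [-0.1 -0.2 -0.7] w 0.0003
```

View pics/s2.png

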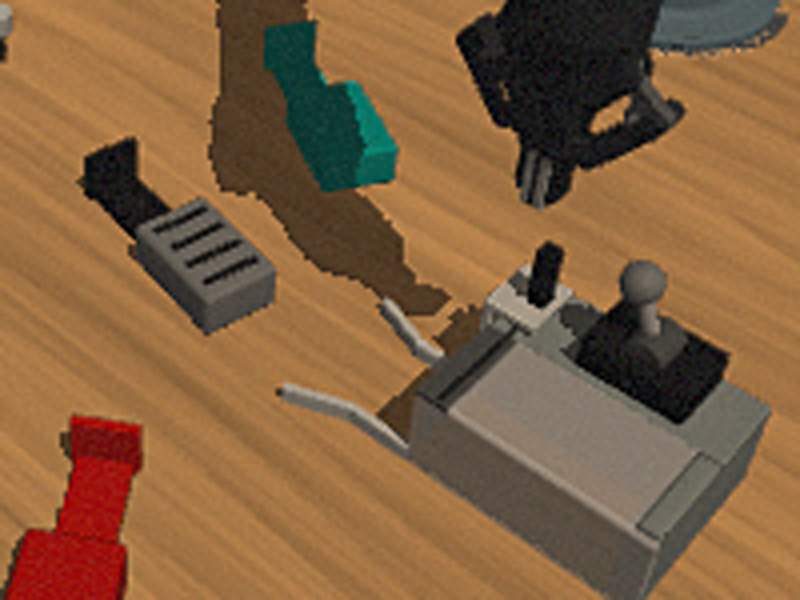

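View pics/w2.png

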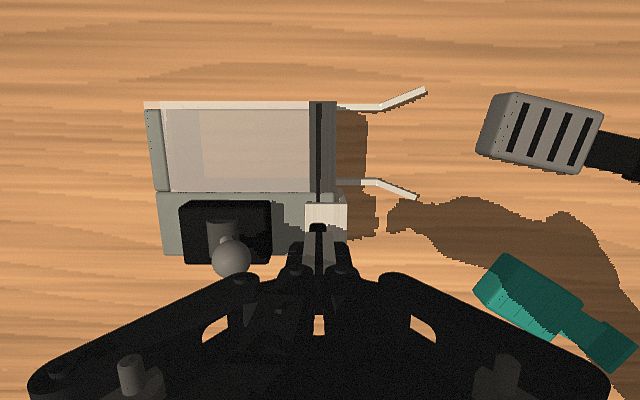

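The scene view shows the gate plate at (530,295) moved onto the housing side. It stopped with 10 N at bay y ≈ 65, which is the open stop. Next I grasp the tab.

Run:
```python
from h import *
Q=q(78.4)
T=[.5364,-.1484]
r.line_to(bay(15,38,.24),velocity=.3)
r.let_go()
r.move_to(T+[.15],Q)
r.line_to(T+[.040],velocity=.12,until_force=12); st('down')
r.grasp(50); st('grip')
m=r.camera_model('wrist'); im,d=r.capture('wrist'); save(im,'w3.png')
im,d=r.capture('side'); save(im,'d3.png',(250,150,410,350),3)
```

```text
down t 11.94 tcp [ 0.5373 -0.1485  0.0408] bay -310.3 13.0 F [ 0.4 -0.4 -0.3] w 0.0855
grip t 12.63 tcp [ 0.5364 -0.1486  0.0402] bay -310.4 13.9 F [-0.2 -0.8  1.9] w 0.0073
```

View pics/d3.png

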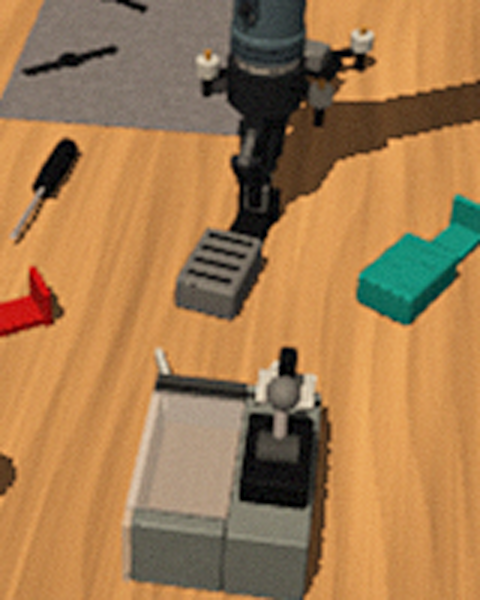

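View pics/w3.png

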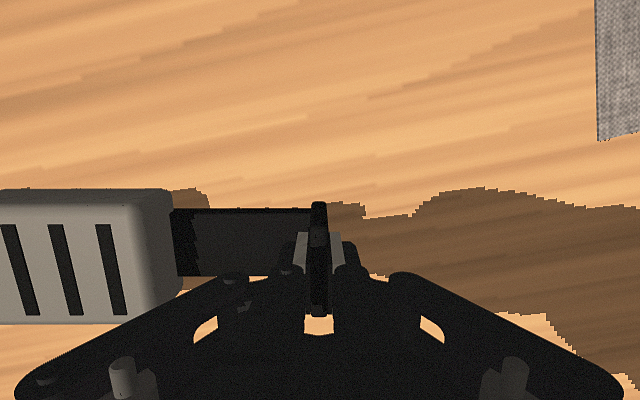

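Gripped: w = 7.3 mm, tab centred between the pads at (318,258) in the wrist view. Now I align the pack in front of the rails and check.

Run:
```python
from h import *
r.line_to(bay(-268,0,.040),velocity=.035,rotation=q(90.8)); st('align')
im,d=r.capture('scene'); save(im,'s4.png',(290,170,490,320),4)
for c in ('scene','side'):
    if c=='side': im,d=r.capture(c)
    W=cloud(d,r.camera_model(c)); b=(W[...,2]>.031)&(W[...,2]<.041)&(W[...,0]>.49)&(W[...,0]<.62)&(W[...,1]>-.045)&(W[...,1]<.12); p=W[b]
    R=cv2.minAreaRect(p[:,:2].astype(np.float32)*1000); e=np.array(R[0])/1000-O
    print(c,len(p),np.round(R[1],1),round(R[2],1),'bay',e@ex*1000,e@ey*1000)
```

```text
align t 14.15 tcp [ 0.5501 -0.1059  0.0402] bay -268.0 -0.4 F [ 1.6 -3.9  4.8] w 0.0072
scene 551 [90.4 60.5] 89.6 bay -145.96971127891376 -1.2854245526016426
side 476 [60.2 91. ] 0.3 bay -146.9766276968819 -0.6005466638367845
```

View pics/s4.png

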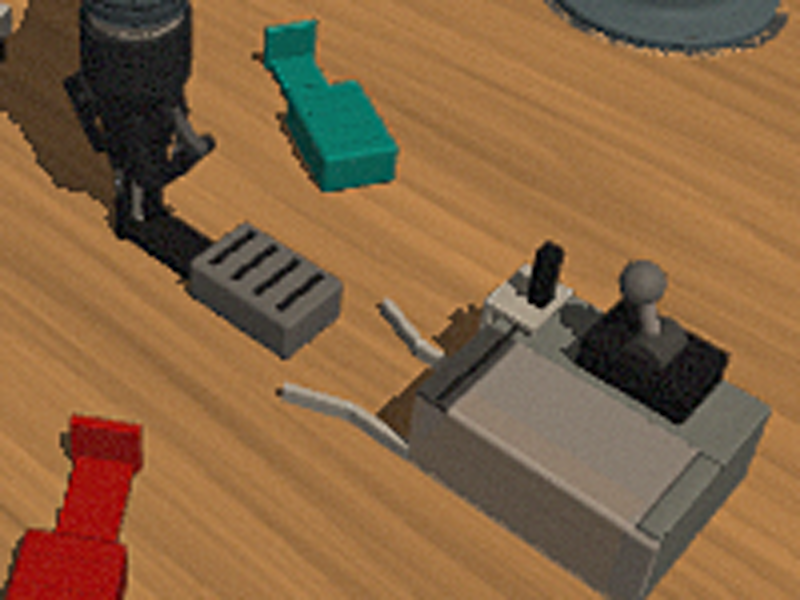

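Run:
```python
from h import *
for x in (-210,-150,-85):
    print(r.line_to(bay(x,0.5,.040),velocity=.09,until_force=25)); st(x)
im,d=r.capture('scene'); save(im,'s5.png',(290,170,490,320),4)
```

```text
False
-210 t 15.04 tcp [ 0.5481 -0.047   0.0402] bay -209.0 0.9 F [ 0.3 -2.6  7.1] w 0.0073
False
-150 t 15.86 tcp [0.5472 0.0106 0.0402] bay -151.4 0.9 F [-0.3 -5.6  7.2] w 0.0075
False
-85 t 16.73 tcp [0.5463 0.0754 0.0402] bay -86.5 0.9 F [-0.3 -6.   8. ] w 0.0068
```

View pics/s5.png

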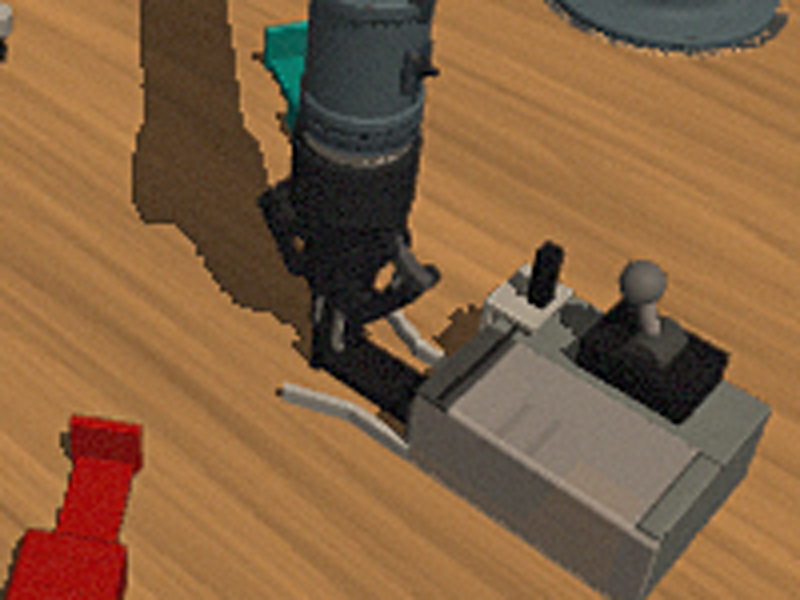

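The pack runs in straight, with its slots visible through the clear roof at (545,415). I release, turn the gripper a quarter so its links stay clear of the roof, and push the tab from behind.

Run:
```python
from h import *
r.let_go(); st('rel')
r.line_to(bay(-87,0.5,.13),velocity=.25)
Q=q(0.8)
print(r.solve_ik(bay(-118,0,.1),Q))
r.move_to(bay(-120,0,.13),Q)
r.grasp(20)
r.line_to(bay(-120,0,.038),velocity=.2,until_force=12); st('down')
im,d=r.capture('scene'); save(im,'s6.png',(290,170,490,320),4)
print(r.line_to(bay(-70,0,.038),velocity=.06,until_force=20)); st('p1')
print(r.line_to(bay(-38,0,.038),velocity=.04,until_force=20)); st('p2')
im,d=r.capture('scene'); save(im,'s7.png',(290,170,490,320),4)
```

```text
rel t 17.52 tcp [0.5467 0.0771 0.04  ] bay -84.9 0.5 F [-0.3 -0.5 -0.3] w 0.0855
[-0.91524283  0.57944211  0.9441878   1.99217176 -0.61174664  0.88246003
 -2.76607695]
down t 20.88 tcp [0.5481 0.0416 0.0383] bay -120.4 -0.4 F [ 0.9 -0.2  0.5] w -0.0
False
p1 t 21.91 tcp [0.5478 0.0906 0.0387] bay -71.4 -0.8 F [ 0.2 -5.6  4.4] w 0.0003
False
p2 t 22.86 tcp [0.5471 0.1173 0.0386] bay -44.7 -0.4 F [  0.  -12.3   3.8] w 0.0003
```

View pics/s7.png

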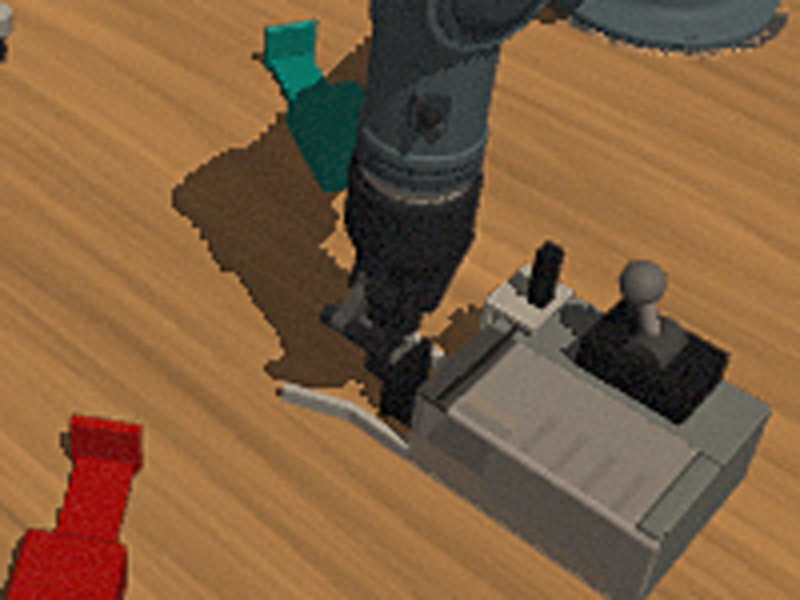

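Run:
```python
from h import *
r.line_to(bay(-75,0,.038),velocity=.15)
r.line_to(bay(-85,0,.2),velocity=.3)
r.move_to(bay(-40,75,.25),q(90.8)); st()
im,d=r.capture('scene'); m=r.camera_model('scene'); save(im,'s8.png',(340,200,490,320),5)
W=cloud(d,m)
for c in ('scene','side','wrist'):
    m=r.camera_model(c)
    im,d=r.capture(c); W=cloud(d,m)
    if c!='scene': save(im,c+'8.png')
    b=(W[...,2]>.025)&(W[...,2]<.045)&(W[...,0]>.5)&(W[...,0]<.59)&(W[...,1]>.09)&(W[...,1]<.145); p=W[b]
    e=p[:,:2]-O
    if len(p): print(c,len(p),'bay x',np.percentile(e@ex*1000,[2,50,98]).round(1),'y',np.percentile(e@ey*1000,[2,50,98]).round(1))
```

```text
t 24.99 tcp [0.4709 0.121  0.2492] bay -40.0 75.6 F [1.  0.6 0.2] w -0.0001
scene 83 bay x [-33.9 -27.5 -25.8] y [-20.8  -0.8  21.5]
side 33 bay x [-36.1 -31.5 -26.2] y [-19.9   0.7  21. ]
wrist 347 bay x [-33.7 -29.9 -25.8] y [-19.5  -0.   21.1]
```

View pics/s8.png

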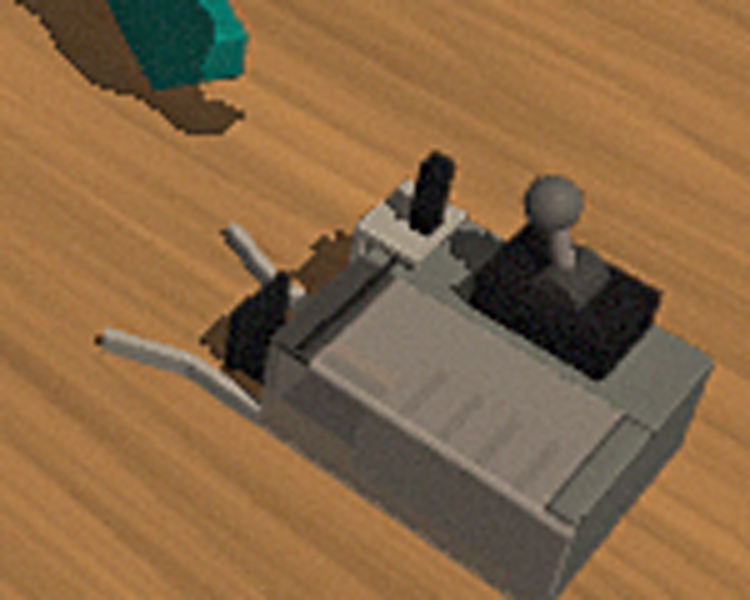

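View pics/wrist8.png

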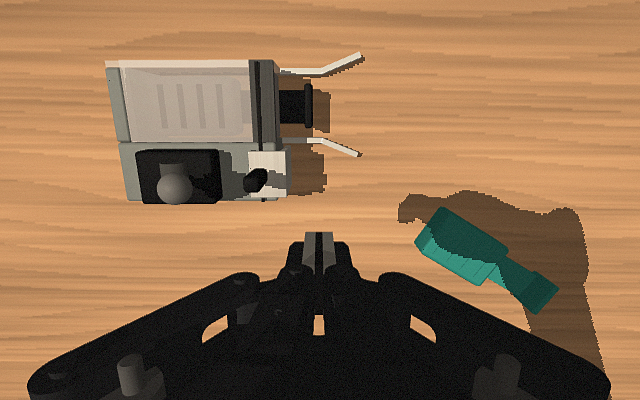

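Run:
```python
import cv2
a=cv2.imread('pics/wrist8.png')[50:215,95:340]; cv2.imwrite('pics/z1.png',cv2.convertScaleAbs(cv2.resize(a,None,fx=3,fy=3,interpolation=cv2.INTER_CUBIC),alpha=1.3))
```

```text
(no output)
```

View pics/z1.png

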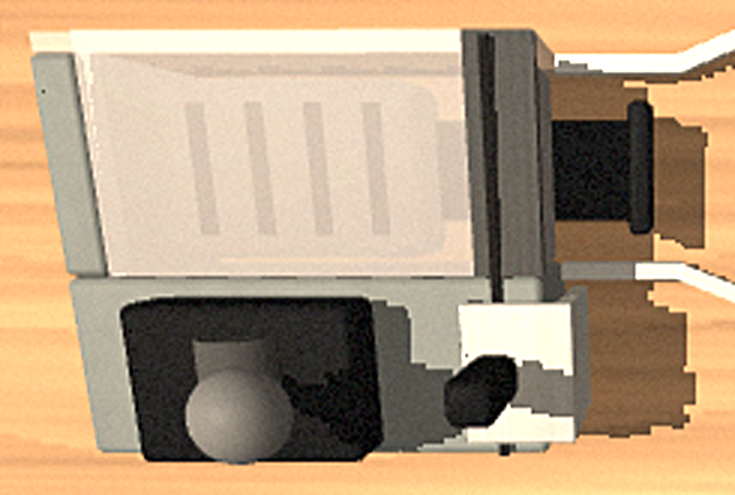

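The wrist crop shows the brick's full outline under the roof: tail at (440,170), tongue visible behind it and no flap over it. The tab rear is at bay x ≈ -34 to -35, so the pack is home and the flap is shut. Closing the gate now.

Run:
```python
from h import *
Q=q(90.8)
r.move_to(bay(15,97,.2),Q)
r.line_to(bay(15,97,.112),velocity=.15,until_force=10); st('down')
print(r.line_to(bay(15,18,.112),velocity=.06,until_force=10)); st('closed')
r.line_to(bay(15,45,.112))
r.line_to(bay(15,75,.22),velocity=.25)
r.move_to(bay(-40,75,.25),Q)
m=r.camera_model('wrist'); im,d=r.capture('wrist'); save(im,'w9.png',(95,30,340,215),3); W=cloud(d,m)
b=(W[...,2]>.11)&(W[...,2]<.125)&(W[...,0]>.48)&(W[...,0]<.57)&(W[...,1]>.15)&(W[...,1]<.2); p=W[b]; R=cv2.minAreaRect(p[:,:2].astype(np.float32)*1000); e=np.array(R[0])/1000-O; print(R,'post bay',e@ex,e@ey); st()
b=(W[...,2]>.025)&(W[...,2]<.045)&(W[...,0]>.5)&(W[...,0]<.59)&(W[...,1]>.09)&(W[...,1]<.145); p=W[b]; e=p[:,:2]-O
print('tab',np.percentile(e@ex*1000,[2,50,98]).round(1))
```

```text
down t 26.33 tcp [0.4501 0.1753 0.113 ] bay 14.6 95.7 F [ 0.9 -0.9 -0.6] w -0.0003
True
closed t 27.35 tcp [0.5135 0.1767 0.1111] bay 15.1 32.3 F [ 0.1 -0.1 -0.8] w -0.0002
((531.8052978515625, 177.91409301757812), (13.202767372131348, 14.219315528869629), 0.6456674337387085) post bay 0.01611124002349254 0.013970535800762914
 t 28.61 tcp [0.4709 0.1205 0.2488] bay -40.4 75.7 F [-0.3  0.9  0.5] w 0.0003
tab [-33.3 -29.9 -25.8]
```

View pics/w9.png

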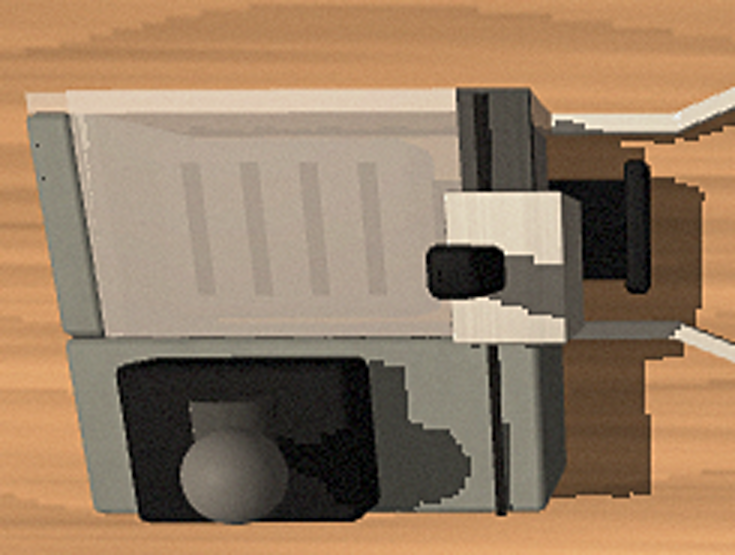

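The gate is home: post at bay y ≈ 14 (nominal 13), and the force-stop positions at the two ends imply about 52 mm of travel. The pack hasn't moved. Now the switch.

Run:
```python
from h import *
Q=q(90.8)
r.move_to(bay(22,65,.22),Q)
r.line_to(bay(22,65,.137),velocity=.15,until_force=10); st('down')
print(r.line_to(bay(97,65,.137),velocity=.06,until_force=10)); st('on')
r.line_to(bay(70,65,.137))
r.line_to(bay(40,65,.24),velocity=.25)
r.move_to(bay(-40,75,.25),Q)
m=r.camera_model('wrist'); im,d=r.capture('wrist'); save(im,'w10.png',(95,30,340,215),3); W=cloud(d,m)
b=(W[...,2]>.122)&(W[...,2]<.15)&(W[...,0]>.44)&(W[...,0]<.52)&(W[...,1]>.19)&(W[...,1]<.32); p=W[b]; e=p[:,:2]-O; print(len(p),'ball bay',(e@ex).mean(),(e@ey).mean(),(e@ex).min(),(e@ex).max(),p[:,2].max()); st()
for c in ('scene','side'):
    im,d=r.capture(c); save(im,c+'10.png')
```

```text
down t 29.69 tcp [0.4815 0.1826 0.1377] bay 21.5 64.2 F [ 0.5 -1.5  0.2] w 0.0
True
on t 30.7 tcp [0.4796 0.2473 0.1362] bay 86.2 65.2 F [ 0.3 -0.1  0.5] w 0.0002
974 ball bay 0.1083802235091711 0.06402448938391397 0.09927440897715756 0.12319412823774299 0.14231147675346448
 t 31.99 tcp [0.4705 0.1215 0.2488] bay -39.4 76.1 F [ 0.3  1.6 -0.4] w 0.0
```

View pics/w10.png

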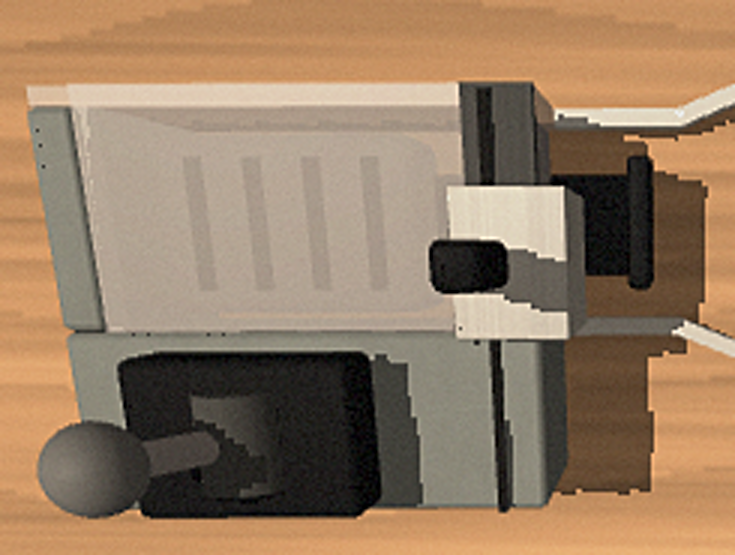

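View pics/scene10.png

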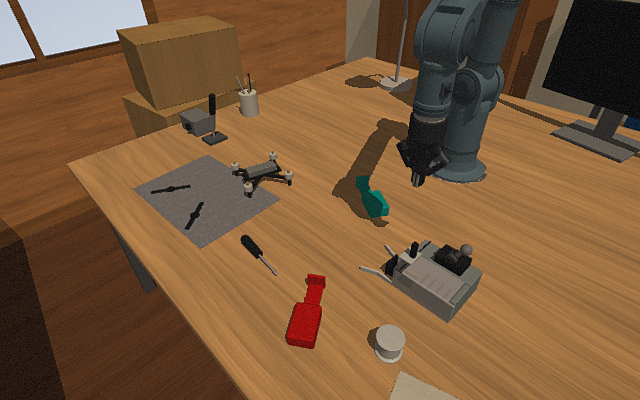

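The ball now sits at bay x ≈ 111 (nominal 112, 10 N stop). The gate is across, only the tab and tongue are outside, and the drone, spool and driver are where they were. Signing off.

Run:
```python
from plant import r
print(r.get_obs()['t']); print(r.sign_off())
```

```text
32.0917
the job is handed in; nothing more can be done
None
```

The battery pack is in the charging bay, the gate is back across the opening and the switch is on. I handed the job in at 32.1 s of the 72 s allowed.

I pushed the gate to its open stop and drew the grey pack by its tab into the rails and through the flap. Then I pushed it home from behind with the gripper closed. After that I slid the gate shut and threw the lever.

**Last checks:**
- **Pack:** The rear of the tab is at bay x about -34 mm, against -35 mm nominal. The push met firm resistance there, rising to 12 N.
- **Flap:** I judged it shut from the view through the clear roof before closing the gate: the brick's tail and the tongue showed with nothing lying over them. I did not see the flap from the front.
- **Gate:** The post is at bay y about 14 mm, against 13 mm nominal. It stopped on force at both ends, and the positions imply about 52 mm of travel. At the start the post measured about 4 mm off its closed position; I relied on the end stops rather than that reading.
- **Switch:** The ball is at bay x about 111 mm, against 112 mm nominal, with a 10 N stop.
- **Bystanders:** The drone, spool and screwdriver look unmoved in the last scene picture, by eye only. The gripper was clear of everything when I handed in.

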